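# Free the cutter's length stop and set it to the book

### The arm

A 7-joint arm with a two-finger parallel gripper is mounted at the origin on the work surface. World frame = base frame: x ahead of the robot, y to its left, z up, the work surface at z = 0. Lengths are in m, angles in rad, forces in N, time in s.
With the tool pointing down it reaches from about 0.4 to 0.875 m from the base axis. Payload 19.3 kg.
Tool frame: the origin (TCP) lies midway between the tips of the shut fingers; the grasp point (between the pads) lies 19 mm behind it; z points along the fingers, y is the line along which they close (so a half turn about z gives the same grasp; the last joint's range is limited). The gripper opens to 85 mm and grips with 20 to 120 N. Pads are 22 mm wide; open, the fingers measure 114 mm over their backs; the gripper's body (76 mm by 85 mm) begins 54 mm behind the grasp point. The pads swing forward as they close: fully open they stand 13 mm farther back than shut.
Start: joints at [1.068, 0.521, -0.036, 1.599, 0.021, 1.021, -0.113], TCP at [0.262, -0.567, 0.231] pointing down, gripper open.
Joint ranges: [-2.91, 2.91], [-0.3, 2.13], [-1.5, 1.42], [0.17, 2.43], [-1.26, 4.41], [0.16, 1.93], [-2.52, 2.52]. Speed limits (rad/s): [1.89, 1.89, 2.39, 2.39, 3.01, 3.01, 3.01].

### API

Orientations are given as [roll, pitch, yaw] about the fixed x, y, z axes, in that order (R = Rz(yaw) Ry(pitch) Rx(roll)).
In Python, from workcell import * gives the robot as it stands. The module is installed in compiled form; this text tells all that it offers.
- The arm moves only by the tool play_rows, never from a script. Its argument "deltas" is a list of rows, each a list of 7 numbers: the shift along the tool's x, y, z in units of 500 mm (1.0 is 500 mm), then the turn, a rotation vector about the tool's x, y, z in units of 120 degrees (1.0 is 120 degrees), then the closure, from 0 (fully open) to 1 (shut). A call has 1 to 10 rows; each row is the pose to reach, as a shift and turn from the pose commanded when the call began, along the tool's axes at that moment; what a row does not reach only later rows make up. A row lasts 1/10 s, in which the tool goes at most 50 mm and 8.59 degrees, less where a joint would pass 70% of its speed; a pose out of reach is approached as far as the arm can. A call with a number of a shift or a turn outside -1 to 1 is refused whole. A call with a gripper value outside its range is refused whole. The fingers move at their own pace and stop on an object; "newtons" is the grip in N (left out, the last holds). Time passes only in rows, so rows that repeat a pose let the fingers close. It gives the time, the measured TCP pose, the force, the opening and the grip force at its end, in the units of the state.
- observe(): the state, without advancing time (a new reading comes with each control period).
- grab_frame(name): name is "scene" or "top" or "wrist"; returns the picture (480x640x3 uint8, red, green, blue); there is no depth.
- get_calibration(name): a dict with "fovy" (degrees; the focal length in pixels is half the picture's height over the tangent of half this angle, whatever the lens; pixels are square), "cx", "cy" (the principal point, pixels), "xyz" and "rotation" of the camera in the world. Camera axes: x right, y down, z forward; pixel columns grow to the right and rows downward; lengths in m; the calibration is good to about 2 mm. A picture is of the moment at which its call begins: read the wrist's pose just before it. get_calibration takes no time and is no camera call; for the wrist camera it gives the pose at the moment of the call.
- job_done(): hands the job in; it is judged then, once.
The state is a dict: "clock": time; "qpos": joint angles; "qd": joint speeds; "joint_efforts": joint torques, N m; "position": TCP position; "tool_rot": TCP orientation; "force": force on the tool from outside, world axes, zero at the start; "moment": the same for the moment, N m; "grip_width": finger opening in m; "finger_force": force on a finger pad.
Only numpy, scipy, OpenCV 4.12 (cv2) and the standard library are available. Lean on these libraries where they do the work, as an engineer would, in place of code of your own. Each camera call takes 0.05 s, during which the arm holds its last target. There are 200 camera calls.

### The job

Set the length stop of the bench cutter to the red book that lies against the closed knife: pull up the stop's sprung index plunger, twist its T-handle a quarter turn into the rest notch and let go so that it stays up, then slide the stop along its fence until its plate just touches the end of the book, leaving the book square against the knife. Leave the plunger parked, and do not knock the iron weight that stands on the bed; I will nip up the clamp knob myself.

Things in the scene. Friction and masses are not known exactly. Their poses are not given: they have to be found in the camera images.
- cutter: Bench lever cutter, fixed. Bed 300 mm (x) by 475 mm (y), its surface 42 mm above the table. Origin on the table under the bed's middle; x points to the rear (fence), y to the left. The closed knife stands along the right edge: inner face (zero of the fence) at y = -235 mm, 40 mm above the bed; its handle sticks out in front at y = -253, x = -185 to -260 mm.
- stop (a joint): Travel (m) of the length stop along the back fence: 0 at the start, grows towards the book (cutter's -y), range -0.05 to 0.19. Friction about 2.5 N: stays where left. Locked (1 mm play) while the plunger's pin sits in a fence hole. Fence: bar 36 mm wide along the cutter's y, centred at x = 125 mm, top 32 mm above the bed; bar and stop lie elsewhere along y at each start.
- plunger (a joint): Lift (m) of the upright sprung index plunger on the stop: 0 = down, pin in its hole; 0.019 = fully up. The spring pulls down with 9 N (down) to 16 N (up). It must be lifted over 14 mm before it can turn; in the rest notch it stays up by about 10 mm. Between slot and notch it rides on a flat land at 14 mm and is not parked.
- tee (a joint): Twist (rad) of the plunger's T-handle about the vertical: 0 when down (bar across the fence, along the cutter's x), grows anticlockwise from above. The rest notch is a quarter turn away either way, at +1.57 or -1.57 (bar along the fence): a shallow V that draws the cross pin in from 0.25 rad either side when the handle is let down. End stops at +/-1.95.
- tee_grip (a point): Middle of the T-handle, on the plunger's axis: a black bar 66 mm long (this point's x axis), 16 mm wide, 20 mm high. With the plunger down it is 112 mm above the bed, 154 mm above the table, with 22 mm of free height under the bar, above the steel sleeve (40 mm across).
- stop_face (a point): Middle of the face of the stop's steel plate that meets the book (faces the cutter's -y; axes as the cutter's). Plate 130 mm long (cutter's x), 36 mm high, 10 mm thick towards +y, lower edge 1.5 mm above the bed; in front of the fence with free bed behind it, so it can be pushed from behind. Point lies 85 mm in front of the plunger's axis, 36 mm nearer the book.
- book_center (a point): Middle (half-way up) of the red cloth-bound book: 150 mm (x) by 210 mm (y) by 28 mm high, about 0.65 kg, loose, flat on the bed, one end within 4 mm of the knife face, its back edge near the fence. Axes nearly as the cutter's.
- book_end (a point): Middle of the end of the book away from the knife (its +y end), 14 mm above the bed: the stop's plate must come to this end.
- weight_center (a point): A loose round iron weight, 64 mm across, 78 mm high, with a small knob, on the front part of the bed; this point is 30 mm above its foot.

How it is judged:
On the way:
1. the plunger has been pulled up, twisted into the rest notch and let go, and stays up (value of joint plunger between 0.007 and 0.0125 m and (value of joint tee above 1.3 rad or value of joint tee below -1.3 rad) and contact force between the fingers and tee below 0.3 N), for 0.3 s.
At the end, for the whole second after the job is handed in: The plunger rests in its notch (up by 7 to 12.5 mm, T-handle turned at least 1.3 rad from where it was), the face of the stop's plate is within 4 mm of the end of the book, the book lies flat with its other end within 6 mm of the knife and square to it within 2 degrees, and the stop is at rest (value of joint plunger between 0.007 and 0.0125 m and (value of joint tee above 1.3 rad or value of joint tee below -1.3 rad) and y of stop_face in the frame of book_end between -0.003 and 0.004 m and y of book_center in the frame of cutter below -0.124 m and angle between the y axis of book_center and the y axis of cutter, either way round below 0.035 rad and z of book_center in the frame of cutter below 0.06 m and angle between book_center's own z axis and vertical below 0.05 rad and velocity of joint stop between -0.003 and 0.003 m/s); the robot touches nothing.
It fails at once if the iron weight is knocked (shifted by more than 20 mm) (distance of weight_center from where it was at the start of the episode above 0.02 m).
It also fails if it takes over 58 s, if anything falls off the work surface, if the arm or the gripper's body presses on something with over 40 N, if the wrist force passes 120 N, or if a joint passes its speed limit or range.

## Working session

There is one attempt and no reset: what is moved stays moved. The work goes in short steps, Python scripts to look and compute and a tool call to move; the robot and the scene stay as the last step left them, time stands still between calls to the robot, and variables do not carry over. Pictures are saved under pics/ and viewed, at most 10 in all, crops included, and the job is handed in when it is done.

Besides the shell and the picture viewer there is one more tool, called after "Emit:" as a command line: name --pt "numbers of a row" for each row, then --argument value for the rest. play_rows: Moves the arm, as the interface text tells. Its arguments: {"type":"object","properties":{"deltas":{"type":"array"},"newtons":{"type":"number"}},"required":["deltas"]}

```bash
mkdir -p pics; python3 - <<'E'
from workcell import *
import cv2
print(observe())
for n in ["scene","top"]:
    c=get_calibration(n);print(n,c)
    cv2.imwrite(f"pics/{n}0.png",grab_frame(n)[:,:,::-1])
E
```

```text
{'clock': 0.0, 'qpos': array([ 1.06779681,  0.52198455, -0.03632021,  1.59995729,  0.02121999,
        1.02106524, -0.11278169]), 'qd': array([ 2.02331062e-03,  1.58626621e-03, -1.20942443e-03,  2.28542073e-04,
       -1.38809161e-05,  4.17359378e-05, -1.15216579e-04]), 'joint_efforts': array([-4.36147557e-04, -9.27111769e+01,  1.97946690e+00, -3.69927013e+01,
        1.77084259e-02,  8.13615101e-03, -8.25269376e-05]), 'position': array([ 0.26196932, -0.56711923,  0.23076233]), 'tool_rot': array([-3.14056778e+00,  9.13641837e-05,  4.32811195e-01]), 'force': array([-0.80733735,  0.32854243,  0.21294456]), 'moment': array([-0.05073867,  0.01677481,  0.03304073]), 'finger_force': 0.0, 'grip_width': 0.08547127755355785}
scene {'fovy': 42.66280682521474, 'cx': 311.6964579214236, 'cy': 238.21642826397266, 'xyz': array([ 0.85641353, -0.24897709,  0.80420292]), 'rotation': array([-2.57633994,  0.01503917,  0.90097835])}
top {'fovy': 56.543190166679985, 'cx': 327.7621095475759, 'cy': 243.8328635126332, 'xyz': array([0.42057716, 0.0176535 , 0.8036506 ]), 'rotation': array([-3.03785063e+00, -1.10706357e-03, -1.54790496e+00])}
```

View pics/top0.png

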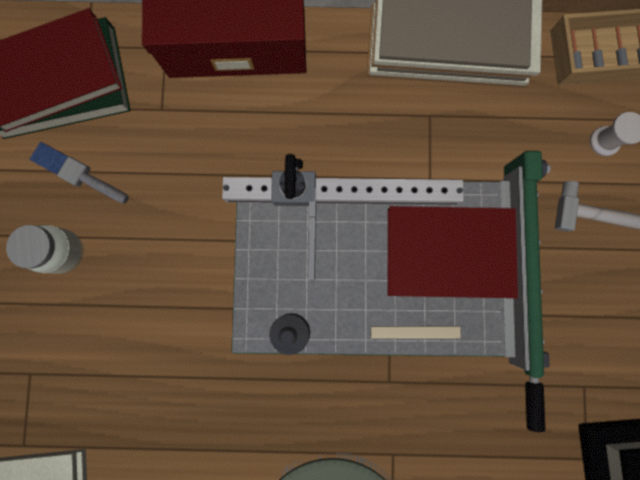

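View pics/scene0.png

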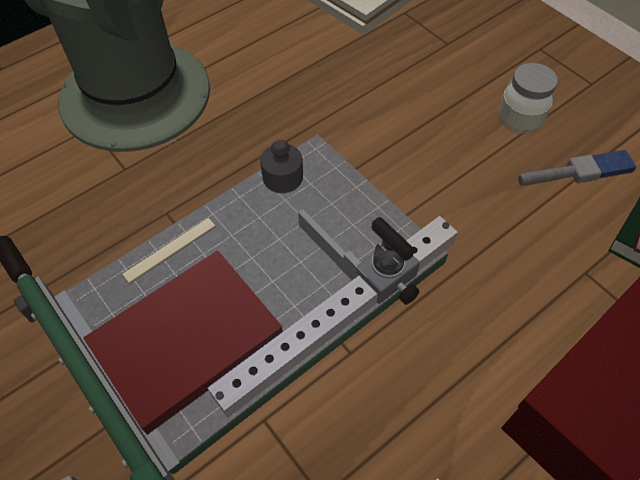

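The top view shows the tee bar at about (291,176), the plate along column 312 (rows 200–279), the book at (388–516, 208–296) and the weight at (289,333). The bar lies across the fence and nothing blocks it from above.

```bash
cat > h.py <<'E'
from workcell import *
import numpy as np, cv2
from scipy.spatial.transform import Rotation as R
def ray(cal,u,v,z):
    f=240/np.tan(np.radians(cal["fovy"])/2)
    d=R.from_euler('xyz',cal["rotation"]).as_matrix()@np.array([(u-cal["cx"])/f,(v-cal["cy"])/f,1])
    return cal["xyz"]+d*(z-cal["xyz"][2])/d[2]
def proj(cal,p):
    f=240/np.tan(np.radians(cal["fovy"])/2)
    q=R.from_euler('xyz',cal["rotation"]).as_matrix().T@(np.array(p)-cal["xyz"])
    return np.array([cal["cx"]+f*q[0]/q[2],cal["cy"]+f*q[1]/q[2]])
E
python3 - <<'E'
from h import *
np.set_printoptions(precision=4,suppress=True)
t=get_calibration("top");s=get_calibration("scene")
for n,c,u,v,z in [("tee mid",t,291,175,.164),("tee end back",t,291,155,.164),("tee end front",t,291,196,.164),
 ("tee S far",s,377,222,.164),("tee S near",s,411,251,.164),
 ("plate front",t,313,279,.0795),("plate S front",s,303,212,.0795),("plate back",t,313,203,.0795),
 ("bk1",t,388,208,.07),("bk2",t,516,208,.07),("bk3",t,515,297,.07),("bk4",t,388,296,.07),
 ("bkS front-left",s,219,252,.07),("bkS back-left",s,281,327,.07),
 ("fence Lf",t,224,200,.074),("fence Rf",t,462,202,.074),("fence Lb",t,223,178,.074),("fence Rb",t,463,180,.074),
 ("bed FL",t,232,352,.042),("bed FR",t,508,356,.042),("weight top",t,288,336,.12)]:
    print(n,ray(c,u,v,z))
w=get_calibration("wrist");print(w)
E
```

```text
tee mid [0.5873 0.0746 0.164 ]
tee end back [0.6173 0.0756 0.164 ]
tee end front [0.556  0.0736 0.164 ]
tee S far [0.5646 0.0742 0.164 ]
tee S near [0.6222 0.078  0.164 ]
plate front [0.4382 0.0411 0.0795]
plate S front [0.4465 0.0459 0.0795]
plate back [0.563  0.0444 0.0795]
bk1 [ 0.5593 -0.0804  0.07  ]
bk2 [ 0.5642 -0.2939  0.07  ]
bk3 [ 0.4167 -0.2892  0.07  ]
bk4 [ 0.4136 -0.0817  0.07  ]
bkS front-left [ 0.4209 -0.0835  0.07  ]
bkS back-left [ 0.5663 -0.0841  0.07  ]
fence Lf [0.5657 0.1925 0.074 ]
fence Rf [ 0.5715 -0.2027  0.074 ]
fence Lb [0.603  0.1959 0.074 ]
fence Rb [ 0.6088 -0.2047  0.074 ]
bed FL [0.3143 0.1747 0.042 ]
bed FR [ 0.3182 -0.2871  0.042 ]
weight top [0.3507 0.0753 0.12  ]
{'fovy': 70.25253268399919, 'cx': 314.44083959156006, 'cy': 238.67778133067233, 'xyz': array([ 0.3249, -0.538 ,  0.3728]), 'rotation': array([ 2.8661,  0.0015, -1.1381])}
```

Emit:
play_rows --pt "0.6 -0.45 0 0 0 0.2 0" --pt "0.6 -0.45 0 0 0 0.2 0" --pt "0.6 -0.45 0 0 0 0.2 0" --pt "0.6 -0.45 0 0 0 0.2 0" --pt "0.6 -0.45 0 0 0 0.2 0" --pt "0.6 -0.45 0 0 0 0.2 0" --pt "0.6 -0.45 0 0 0 0.2 0" --pt "0.6 -0.45 0 0 0 0.2 0" --pt "0.6 -0.45 0 0 0 0.2 0"

```text
clock: 1.0
position: [0.4418, -0.2337, 0.2312]
tool_rot: [-3.14, -0.0, 0.02]
force: [-0.2, -0.8, 0.1]
grip_width: 0.0857
finger_force: 0.0
```

Emit:
play_rows --pt "0.306 -0.613 0 0 0 0 0" --pt "0.306 -0.613 0 0 0 0 0" --pt "0.306 -0.613 0 0 0 0 0" --pt "0.306 -0.613 0 0 0 0 0" --pt "0.306 -0.613 0 0 0 0 0" --pt "0.306 -0.613 0 0 0 0 0" --pt "0.306 -0.613 0 0 0 0 0" --pt "0.306 -0.613 0 0 0 0 0" --pt "0.306 -0.613 0 0 0 0 0" --pt "0.306 -0.613 0 0 0 0 0"

```text
clock: 2.0
position: [0.5886, 0.0696, 0.2311]
tool_rot: [3.141, 0.001, 0.012]
force: [0.5, 0.0, 0.0]
grip_width: 0.0856
finger_force: 0.0
```

```bash
python3 - <<'E'
from h import *
o=observe();c=get_calibration("wrist");print(o["position"],o["tool_rot"],o["qpos"],c)
cv2.imwrite("pics/w1.png",grab_frame("wrist")[:,:,::-1])
E
```

```text
[0.58858066 0.06959428 0.23109723] [3.14078582e+00 5.66355156e-04 1.21710664e-02] [-0.11937349  0.47262369 -0.13926727  1.68359094  0.07637473  0.99138635
 -1.84408613] {'fovy': 70.25253268399919, 'cx': 314.44083959156006, 'cy': 238.67778133067233, 'xyz': array([0.65783374, 0.07103285, 0.37311033]), 'rotation': array([ 2.86553445e+00, -7.40440106e-04, -1.55866800e+00])}
```

View pics/w1.png

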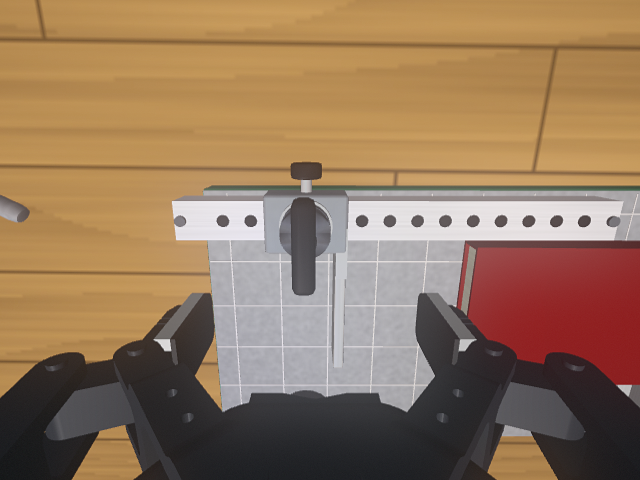

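The wrist view shows the tee bar from (304,200) to (303,293), the sleeve around (306,230) and the book's near top corner at about (476,247).

```bash
python3 - <<'E'
from h import *
np.set_printoptions(precision=4,suppress=True)
c=get_calibration("wrist")
for n,u,v,z in [("tee back",304,202,.164),("tee front",303,284,.164),("tee front low",303,294,.144),("book back corner",476,248,.07),("book front",470,385,.07),("plate face top r",346,255,.0795),("plate front r",343,366,.0795),("fence Lf",176,240,.074),("fence Rf",632,239,.074)]: print(n,ray(c,u,v,z))
E
```

```text
tee back [0.6221 0.0768 0.164 ]
tee front [0.5673 0.0773 0.164 ]
tee front low [0.5508 0.0779 0.144 ]
book back corner [ 0.5647 -0.0809  0.07  ]
book front [ 0.414  -0.0958  0.07  ]
plate face top r [0.5596 0.0409 0.0795]
plate front r [0.4426 0.0396 0.0795]
fence Lf [0.5704 0.196  0.074 ]
fence Rf [ 0.5762 -0.22    0.074 ]
```

Emit:
play_rows --pt "0 -0.014 0.06 0 0 0 0" --pt "0 -0.014 0.12 0 0 0 0" --pt "0 -0.014 0.17 0 0 0 0" --pt "0 -0.014 0.188 0 0 0 0" --pt "0 -0.014 0.188 0 0 0 0.5" --pt "0 -0.014 0.188 0 0 0 1" --pt "0 -0.014 0.188 0 0 0 1" --pt "0 -0.014 0.188 0 0 0 1" --pt "0 -0.014 0.188 0 0 0 1" --pt "0 -0.014 0.188 0 0 0 1" --newtons 50

```text
clock: 3.05
position: [0.5892, 0.0782, 0.1382]
tool_rot: [-3.142, -0.001, 0.014]
force: [-1.4, -1.4, 9.0]
grip_width: 0.0154
finger_force: 49.7
```

Emit:
play_rows --pt "0 0 -0.012 0 0 0 1" --pt "0 0 -0.024 0 0 0 1" --pt "0 0 -0.034 0 0 0 1" --pt "0 0 -0.034 0 0 0 1" --pt "0 0 -0.034 0 0 0 1" --newtons 70

```text
clock: 3.55
position: [0.5887, 0.0782, 0.1541]
tool_rot: [3.142, 0.0, 0.014]
force: [6.2, -0.4, -16.2]
grip_width: 0.0146
finger_force: 69.4
```

Emit:
play_rows --pt "0 0 0 0 0 -0.07 1" --pt "0 0 0 0 0 -0.14 1" --pt "0 0 0 0 0 -0.21 1" --pt "0 0 0 0 0 -0.28 1" --pt "0 0 0 0 0 -0.35 1" --pt "0 0 0 0 0 -0.42 1" --pt "0 0 0 0 0 -0.49 1" --pt "0 0 0 0 0 -0.56 1" --pt "0 0 0 0 0 -0.63 1" --pt "0 0 0 0 0 -0.7 1"

```text
clock: 4.55
position: [0.589, 0.0777, 0.154]
tool_rot: [3.141, 0.0, 1.486]
force: [6.2, -1.7, -15.3]
grip_width: 0.0146
finger_force: 69.4
```

Emit:
play_rows --pt "0 0 0 0 0 -0.05 1" --pt "0 0 0 0 0 -0.05 1" --pt "0 0 0 0 0 -0.05 1"

```text
clock: 4.85
position: [0.5891, 0.0777, 0.154]
tool_rot: [3.141, 0.0, 1.584]
force: [7.4, -0.6, -15.8]
grip_width: 0.0147
finger_force: 69.5
```

Emit:
play_rows --pt "0 0 0.006 0 0 0 1" --pt "0 0 0.012 0 0 0 1" --pt "0 0 0.012 0 0 0 1" --pt "0 0 0.012 0 0 0 0.5" --pt "0 0 0.012 0 0 0 0.3" --pt "0 0 0.012 0 0 0 0.3" --pt "0 0 0.012 0 0 0 0.3" --pt "0 0 0.012 0 0 0 0.3" --pt "0 0 0.012 0 0 0 0.3" --pt "0 0 0.012 0 0 0 0.3"

```text
clock: 5.85
position: [0.5887, 0.0783, 0.1483]
tool_rot: [-3.142, -0.0, 1.585]
force: [0.5, 0.1, 0.0]
grip_width: 0.0599
finger_force: 0.0
```

```bash
python3 - <<'E'
from h import *
o=observe();print(o["position"],o["tool_rot"],o["force"],o["grip_width"])
s=grab_frame("scene");w=grab_frame("wrist")
im=np.hstack([cv2.resize(s[130:370,200:520],(400,300)),cv2.resize(w,(400,300))])
cv2.imwrite("pics/p2.png",im[:,:,::-1])
E
```

```text
[0.58870067 0.07829971 0.14831135] [-3.14152617e+00 -4.55333107e-05  1.58462751e+00] [0.48771109 0.05510544 0.02315776] 0.05993350992776913
```

View pics/p2.png

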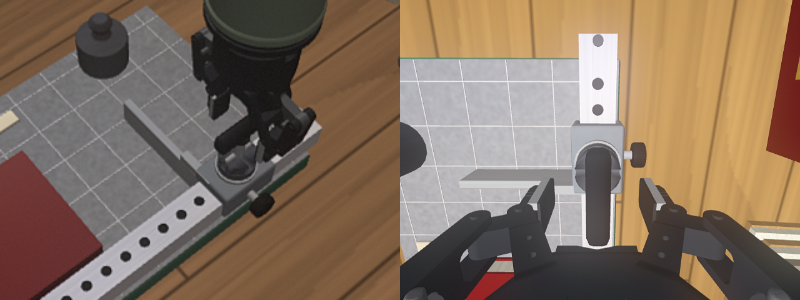

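Emit:
play_rows --pt "0 0 0 0 0 0 1" --pt "0 0 0 0 0 0 1" --pt "0 0 0 0 0 0 1" --pt "0 0 0 0 0 0 1" --pt "-0.005 0 0 0 0 0 1" --pt "-0.015 0 0 0 0 0 1" --pt "-0.03 0 0 0 0 0 1" --pt "-0.04 0 0 0 0 0 1" --pt "-0.04 0 0 0 0 0 1" --newtons 25

```text
clock: 6.85
position: [0.5895, 0.0576, 0.1485]
tool_rot: [3.141, 0.0, 1.584]
force: [5.1, -2.5, 1.3]
grip_width: 0.0158
finger_force: 24.6
```

Emit:
play_rows --pt "-0.02 0 0 0 0 0 1" --pt "-0.045 0 0 0 0 0 1" --pt "-0.07 0 0 0 0 0 1" --pt "-0.095 0 0 0 0 0 1" --pt "-0.12 0 0 0 0 0 1" --pt "-0.145 0 0 0 0 0 1" --pt "-0.165 0 0 0 0 0 1" --pt "-0.18 0 0 0 0 0 1" --pt "-0.18 0 0 0 0 0 1"

```text
clock: 7.75
position: [0.5906, -0.0326, 0.1485]
tool_rot: [3.141, 0.0, 1.584]
force: [5.7, -2.7, 2.9]
grip_width: 0.0156
finger_force: 24.7
```

```bash
python3 - <<'E'
from h import *
o=observe();print(o["position"],o["force"])
s=grab_frame("scene");t=grab_frame("top")
im=np.hstack([cv2.resize(s[170:410,80:400],(400,300),interpolation=2),cv2.resize(t[170:320,340:540],(400,300),interpolation=2)])
cv2.imwrite("pics/p3.png",im[:,:,::-1])
E
```

```text
[ 0.59061916 -0.03255994  0.14849345] [ 5.67080801 -2.65949269  2.85976068]
```

View pics/p3.png

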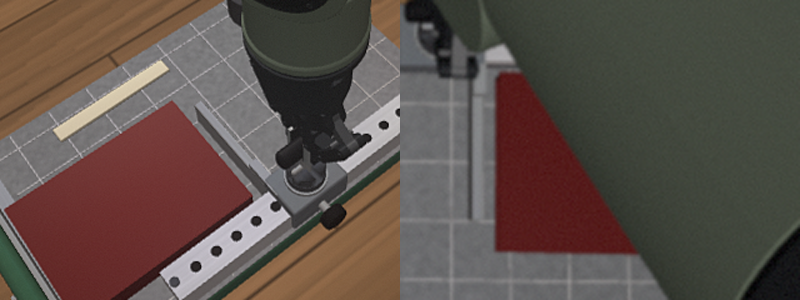

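The stop followed the tool. In the top crop the plate edge is at about column 382 and the book end at about 388.5, so a gap of a few mm remains.

```bash
python3 - <<'E'
from h import *
t=get_calibration("top")
print(ray(t,382,260,.0795)[1]-ray(t,388.5,260,.07)[1])
E
```

```text
0.011855830313946436
```

Emit:
play_rows --pt "-0.004 0 0 0 0 0 1" --pt "-0.008 0 0 0 0 0 1" --pt "-0.012 0 0 0 0 0 1"

```text
clock: 8.15
position: [0.5906, -0.0366, 0.1485]
tool_rot: [3.141, -0.001, 1.586]
force: [5.5, 2.5, 1.8]
grip_width: 0.0158
finger_force: 24.7
```

Emit:
play_rows --pt "-0.003 0 0 0 0 0 1" --pt "-0.006 0 0 0 0 0 1"

```text
clock: 8.35
position: [0.5907, -0.0396, 0.1485]
tool_rot: [3.141, -0.001, 1.586]
force: [5.5, 3.4, 2.3]
grip_width: 0.0157
finger_force: 24.7
```

Emit:
play_rows --pt "-0.002 0 0 0 0 0 1" --pt "-0.004 0 0 0 0 0 1"

```text
clock: 8.55
position: [0.5907, -0.0416, 0.1485]
tool_rot: [3.141, -0.001, 1.586]
force: [5.2, 2.4, 2.3]
grip_width: 0.016
finger_force: 24.7
```

Emit:
play_rows --pt "-0.002 0 0 0 0 0 1" --pt "-0.004 0 0 0 0 0 1"

```text
clock: 8.75
position: [0.5907, -0.0436, 0.1485]
tool_rot: [3.141, -0.001, 1.586]
force: [4.5, 2.5, 1.7]
grip_width: 0.0156
finger_force: 24.7
```

Emit:
play_rows --pt "-0.002 0 0 0 0 0 1" --pt "-0.003 0 0 0 0 0 1"

```text
clock: 8.95
position: [0.5907, -0.0452, 0.1485]
tool_rot: [3.141, -0.001, 1.585]
force: [4.8, 2.4, 2.0]
grip_width: 0.0156
finger_force: 24.7
```

Emit:
play_rows --pt "-0.002 0 0 0 0 0 1" --pt "-0.003 0 0 0 0 0 1"

```text
clock: 9.15
position: [0.5908, -0.0461, 0.1485]
tool_rot: [3.141, -0.001, 1.586]
force: [4.0, 5.5, 1.9]
grip_width: 0.0158
finger_force: 24.7
```

```bash
python3 - <<'E'
from h import *
o=observe();print(o["position"],o["force"])
s=grab_frame("scene");t=grab_frame("top")
im=np.hstack([cv2.resize(s[200:350,200:350],(500,500),interpolation=2),cv2.resize(t[180:310,350:428],(300,500),interpolation=2)])
cv2.imwrite("pics/p4.png",im[:,:,::-1])
E
```

```text
[ 0.59077253 -0.04607479  0.14850143] [3.95533222 5.46121998 1.91196314]
```

View pics/p4.png

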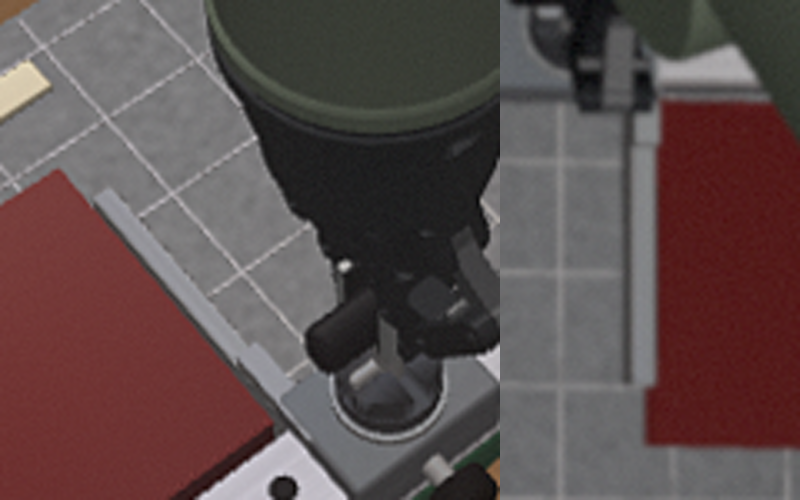

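Force stepped up to 5.5 N and the pictures show the plate against the book end: first contact. I'll push slightly further so it seats flush.

Emit:
play_rows --pt "-0.002 0 0 0 0 0 1" --pt "-0.003 0 0 0 0 0 1" --pt "-0.003 0 0 0 0 0 1"

```text
clock: 9.55
position: [0.5908, -0.0475, 0.1485]
tool_rot: [3.141, -0.001, 1.586]
force: [3.9, 5.2, 1.8]
grip_width: 0.0157
finger_force: 24.7
```

Emit:
play_rows --pt "0 0 0 0 0 0 0.7" --pt "0 0 0 0 0 0 0.3" --pt "0 0 0 0 0 0 0.3" --pt "0 0 0 0 0 0 0.3" --pt "0 0 -0.05 0 0 0 0.3" --pt "0 0 -0.12 0 0 0 0.3" --pt "0 0 -0.2 0 0 0 0.3" --pt "0 0 -0.28 0 0 0 0.3"

```text
clock: 10.35
position: [0.59, -0.0492, 0.2897]
tool_rot: [-3.141, -0.0, 1.585]
force: [0.0, 0.6, -0.6]
grip_width: 0.0599
finger_force: 0.0
```

Emit:
play_rows --pt "0.1 0 0 0 0 0 0.3" --pt "0.2 0 0 0 0 0 0.3" --pt "0.3 0 0 0 0 0 0.3" --pt "0.4 0 0 0 0 0 0.3" --pt "0.4 0 0 0 0 0 0.3" --pt "0.4 0 0 0 0 0 0.3"

```text
clock: 10.95
position: [0.5873, 0.152, 0.2881]
tool_rot: [-3.141, 0.0, 1.587]
force: [0.5, 0.0, -0.2]
grip_width: 0.0598
finger_force: 0.0
```

```bash
python3 - <<'E'
from h import *
o=observe();print(o["position"],o["force"])
s=grab_frame("scene");t=grab_frame("top")
cv2.imwrite("pics/s5.png",s[:,:,::-1]);cv2.imwrite("pics/t5.png",t[:,:,::-1])
im=np.hstack([cv2.resize(s[190:390,200:360],(400,500),interpolation=2),cv2.resize(t[140:340,370:530],(400,500),interpolation=2)])
cv2.imwrite("pics/p5.png",im[:,:,::-1])
E
```

```text
[0.58730929 0.15196687 0.28810977] [ 0.49008736  0.01973353 -0.19637031]
```

View pics/p5.png

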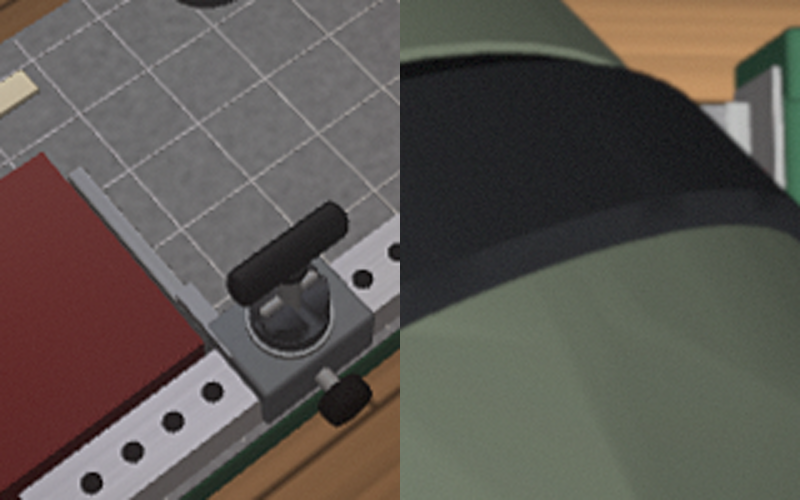

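The picture shows the tee bar lying along the fence, the plunger up on its cross pin, and the plate flush against the book end. Before handing in, I'll check the bar's height.

```bash
python3 - <<'E'
from h import *
s=get_calibration("scene")
for z in (.154,.164,.168): print(z,proj(s,[.590,-.048,z]))
print("seen",315.2,291.2)
E
```

```text
0.154 [313.32693585 294.42100681]
0.164 [313.21759408 290.50517685]
0.168 [313.17313527 288.91298442]
seen 315.2 291.2
```

The seen height fits a parked plunger (about 10 mm up), so I'm handing in.

```bash
python3 -c "
from workcell import *
print(job_done())"
```

```text
the job is handed in; nothing more can be done
None
```

The plunger is parked in its rest notch, the stop's plate touches the end of the book, and the weight was not disturbed; I handed the job in at about 11 s, but no verdict came back.

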